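# Open the cleaner canister's safety cap

### The arm

A 7-joint arm with a two-finger parallel gripper is mounted at the origin on the work surface. World frame = base frame: x ahead of the robot, y to its left, z up, the work surface at z = 0. Lengths are in mm, angles in rad, forces in N, time in s.
With the tool pointing down it reaches from about 425 to 875 mm from the base axis. Payload 8.4 kg.
Tool frame: the origin (TCP) lies midway between the tips of the shut fingers; the grasp point (between the pads) lies 19 mm behind it; z points along the fingers, x is the direction in which the jaws open and shut, and the axes are right-handed (so a half turn about z gives the same grasp; the last joint's range is limited). The gripper opens to 87 mm and grips with 3 to 60 N. Pads are 19 mm wide; open, the fingers measure 117 mm over their backs; the gripper's body (75 mm by 190 mm) begins 51 mm behind the grasp point.
Start: joints at [1.189, 0.333, 0.04, 1.465, -0.013, 1.343, -0.059], TCP at [181.358, -624.158, 222.546] pointing down, gripper open.
Joint ranges: [-2.58, 2.58], [-0.38, 2.09], [-1.3, 1.39], [0.25, 2.4], [-1.5, 4.64], [0.08, 2.09], [-2.65, 2.65]. Speed limits (rad/s): [2.22, 2.22, 2.79, 2.79, 3.14, 3.14, 3.14].

### API

Orientations are given as a unit quaternion [w, x, y, z].
In Python, from rig import arm gives the robot as it stands. The module is installed in compiled form; this text tells all that it offers.
- The arm moves only by the tool jog_arm, never from a script. Its argument "motion" is a list that holds one entry, the list of rows, each a list of 7 numbers: the shift along the world's x, y, z in mm, then the turn, a rotation vector about the world's x, y, z in degrees, then the finger opening in mm, from 0 to 87. A call has 1 to 20 rows; each row is the pose to reach, as a shift and turn from the pose commanded when the call began; what a row does not reach only later rows make up. A row lasts 1/8 s, in which the tool goes at most 62.5 mm and 10.7 degrees, less where a joint would pass 70% of its speed; a pose out of reach is approached as far as the arm can. A call with a gripper value outside its range is refused whole. The fingers move at their own pace and stop on an object; "grip_force" is the grip in N (left out, the last holds). Time passes only in rows, so rows that repeat a pose let the fingers close. It gives the time, the measured TCP pose, the force and the opening at its end, in the units of the state.
- arm.get_state(): the state, without advancing time (a new reading comes with each control period).
- arm.camera(name): name is "side" or "top" or "wrist"; returns (picture, depth): 384x512x3 uint8, blue, green, red; 384x512 float32, mm along the optical axis (not along the pixel's ray), 0 where there is no reading.
- arm.get_calibration(name): a dict with "fx", "fy", "cx", "cy" (pixels), "T" (4x4, takes a point from camera to world coordinates). Camera axes: x right, y up, looking along -z (the intrinsics and any distortion apply to the point x, -y, -z); pixel columns grow to the right and rows downward; lengths in mm; the calibration is good to about 2 mm. The wrist camera is an equidistant fisheye: a pixel r from the principal point sees the ray r / f radians off the axis. A picture is of the moment at which its call begins: read the wrist's pose just before it. get_calibration takes no time and is no camera call; for the wrist camera it gives the pose at the moment of the call.
- arm.finish_job(): hands the job in, once; it reports no verdict.
The state is a dict: "time_s": time; "joint_pos": joint angles; "qvel": joint speeds; "effort": joint torques, N m; "tcp_pos": TCP position; "orientation": TCP orientation; "ft_force": force on the tool from outside, world axes, zero at the start; "torque": the same for the moment, N m; "grip_width": finger opening in mm.
Only numpy, scipy, OpenCV 4.12 (cv2) and the standard library are available. Lean on these libraries where they do the work, as an engineer would, in place of code of your own. Each camera call takes 0.05 s, during which the arm holds its last target.

### The job

Take the blue cleaner canister by its carrying handle, lift it clear of the steel riser, stand it upright on the middle of the black rubber mat beside it and let go of it. Then grip its red safety cap, push it down firmly and, keeping it pushed, twist it counter-clockwise (seen from above) about a fifth of a turn until it is free, lift it straight up and finish still holding it in the gripper about a hand's breadth above the open neck, without putting it down. The canister stays standing on the mat, never tipped over, and the other things are left where they are.

Things in the scene. Friction and masses are not known exactly. Their poses are not given: they have to be found in the camera images.
- riser: Low steel riser stand, fixed, top plate 250 x 150 mm, 80 mm high; origin under its centre, x along its length.
- mat: Black rubber mat, fixed, 300 (x) x 200 (y) x 4 mm thick; origin under its centre.
- canister: Blue plastic canister, loose, 0.5 to 0.9 kg, body 220 (x) x 100 (y) x 120 mm high; starts on the riser. Origin at the centre of its underside, z up, x towards its rear; the neck and red cap stand at the front end (-x), the carrying handle over the middle and rear. The centre of mass is close under the handle's grip point.
- canister_handle (a point): Grip point on the carrying handle, 165 mm above the canister's underside and 20 mm behind its middle; axes as the canister's. The handle is a straight bar along the canister's x, 16 mm wide (y), 18 mm high, with 37 mm free height below the bar and 82 mm free length between its posts.
- canister_neck (a point): Centre of the top rim of the neck, 146 mm above the canister's underside and 80 mm in front (-x) of its middle; axes as the canister's. This is the cap's axis; the nearest handle post is 50 mm behind it, and the handle's top is 174 mm above the underside.
- cap: The cap as a whole; origin at the centre of its lower edge, z up. Push-and-turn lock: a spring holds it up with 8 N (0.8 N more per mm). Push it down at least 3.5 mm (bottoms at 6 mm, 13 N), keep it down and turn it counter-clockwise seen from above; from 0.75 to 2.2 rad of turn it lifts straight out. It cannot turn clockwise. The pressed canister does not turn along.
- cap_mid (a point): Centre (half-way up) of the red ribbed safety cap, 50 mm in diameter, 34 mm high, loose, 40 g. Locked, it is 155 mm above the canister's underside, its lower edge 18 mm above the canister's top face, its axes parallel to the canister's.
- popper: Bystander to leave alone: chrome popcorn popper with black knob and side grips, 184 mm across, 192 mm high; origin at the centre of its underside.
- bowls: Bystander to leave alone: stack of three bamboo bowls, 148 mm across, 78 mm high; origin at the centre of its underside.
- shaker: Bystander to leave alone: small glass shaker with steel twist cap, 48 mm across, 100 mm high; origin at the centre of its underside.
- lid_silicone: Bystander to leave alone: round green silicone lid lying flat, 170 mm across, 11 mm thick, with a knob to 27 mm; origin at the centre of its underside.
There are look-alikes about, which are no part of the job. Of the things shaped like the cap, the red one is meant. Of the things that look like the canister, the larger one is meant.

How it is judged:
By the outcome, as a careful person would: the job done as asked, in the order asked, and still so for the second after the job is handed in, while the arm keeps its last pose, push and grip.
It also fails if it takes over 64 s, if anything falls off the work surface, if the arm or the gripper's body presses on something with over 40 N, if the wrist force passes 120 N, or if a joint passes its speed limit or range.

## Working session

There is one attempt and no reset: what is moved stays moved. The work goes in short steps, Python scripts to look and compute and a tool call to move; the robot and the scene stay as the last step left them, time stands still between calls to the robot, and variables do not carry over. Pictures are saved under pics/ and viewed, and the job is handed in when it is done.

Besides the shell and the picture viewer there is one more tool, called after "Request:" as a command line: name --argument value ..., lists and objects as JSON in quotes. jog_arm: Moves the arm, as the interface text tells. Its arguments: {"type":"object","properties":{"motion":{"type":"array","items":{"type":"array","items":{"type":"array","items":{"type":"number"}}}},"grip_force":{"type":"number"}},"required":["motion"]}

```bash
mkdir -p pics; ls
cat > h.py <<'E'
import numpy as np, cv2
from rig import arm
def snap(name,tag):
    c=arm.get_calibration(name); p,d=arm.camera(name)
    cv2.imwrite(f'pics/{tag}.png',p); np.savez(f'pics/{tag}.npz',p=p,d=d,**{k:np.array(c[k]) for k in ['fx','fy','cx','cy','T']})
    return p,d,c
def load(tag): return np.load(f'pics/{tag}.npz')
def world(z,u,v,d=None):
    # pinhole
    u=np.asarray(u,float);v=np.asarray(v,float)
    if d is None: d=z['d'][v.astype(int),u.astype(int)]
    x=(u-z['cx'])/z['fx']*d; y=(v-z['cy'])/z['fy']*d
    P=np.stack([x,-y,-d,np.ones_like(d)],-1)
    return (P@z['T'].T)[...,:3]
E
python3 - <<'E'
from h import *
print(arm.get_state())
for n in ['top','side','wrist']:
    p,d,c=snap(n,n+'0'); print(n,c)
E
```

```text
pics
{'time_s': 0.0, 'joint_pos': array([ 1.18880905,  0.33394843,  0.03987776,  1.46629141, -0.01337989,
        1.34328628, -0.0584856 ]), 'qvel': array([-0.00119433, -0.00035596, -0.00233713,  0.00090403,  0.00110923,
       -0.00108404, -0.00102633]), 'effort': array([ 1.63466462e-03, -6.56352782e+01,  1.33675732e+00, -4.03796339e+01,
       -5.94805204e-02,  4.47641790e-02,  1.30654648e-04]), 'tcp_pos': array([ 181.20045196, -623.7370904 ,  221.62522567]), 'orientation': array([-4.44941369e-04,  7.99696885e-01, -6.00403361e-01, -7.05255833e-04]), 'ft_force': array([-0.36792307, -0.05113857,  0.84432012]), 'torque': array([ 0.06487599, -0.03134494, -0.00238291]), 'grip_width': 86.97143710866997}
top {'fx': 400.89735396771357, 'fy': 400.89735396771357, 'cx': 259.0082558458607, 'cy': 191.95949670238892, 'T': array([[ 5.08089579e-03,  9.84205760e-01, -1.76955379e-01,
         3.09945442e+02],
       [-9.99857100e-01,  2.14686850e-03, -1.67681220e-02,
        -8.41522806e+00],
       [-1.61233823e-02,  1.77015290e-01,  9.84076025e-01,
         1.50003108e+03],
       [ 0.00000000e+00
[... 272 characters left out ...]
04386892e-01,  5.61320882e-01, -8.20988577e-01,
        -1.06648776e+03],
       [ 1.61467412e-03,  8.25593035e-01,  5.64263709e-01,
         8.94035181e+02],
       [ 0.00000000e+00,  0.00000000e+00,  0.00000000e+00,
         1.00000000e+00]])}
wrist {'fx': 297.3186396354542, 'fy': 297.3186396354542, 'cx': 254.86778469310823, 'cy': 193.7062630409468, 'T': array([[ 2.78775877e-01,  9.25870957e-01,  2.55043095e-01,
         2.51537146e+02],
       [-9.60354112e-01,  2.69317214e-01,  7.20292903e-02,
        -6.04011327e+02],
       [-1.99766793e-03, -2.65011714e-01,  9.64243123e-01,
         3.84564464e+02],
       [ 0.00000000e+00,  0.00000000e+00,  0.00000000e+00,
         1.00000000e+00]])}
```

View pics/top0.png

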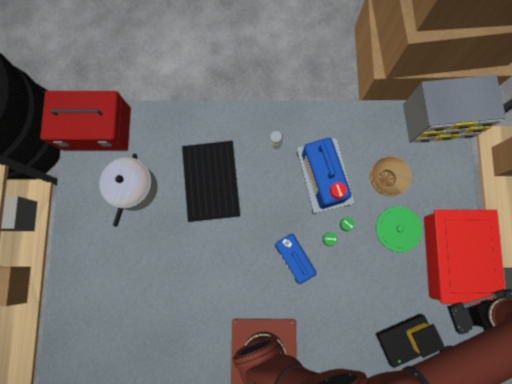

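View pics/side0.png

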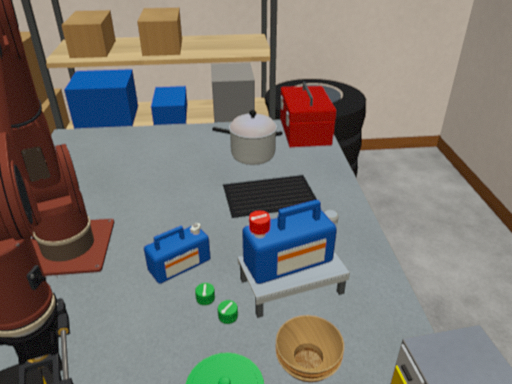

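View pics/wrist0.png

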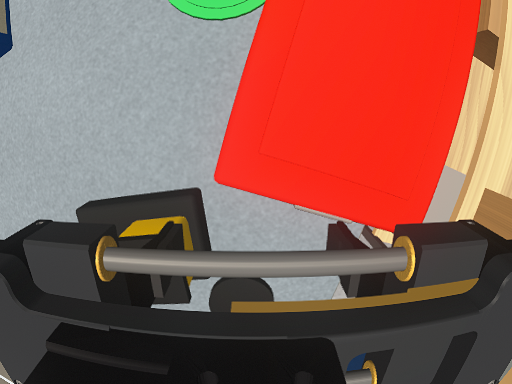

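Candidates: canister – the large blue one on the riser, top (325,172) / side (290,245), versus the small blue one with a white cap, top (295,258). Cap – red, top (339,190), versus green caps at (347,224) and (330,239). I choose the large one with the red cap. The mat is at top (211,181). Now a close crop.

Run:
```python
from h import *
z=load('top0');p=z['p']
c=cv2.resize(p[125:225,170:370],None,fx=4,fy=4,interpolation=cv2.INTER_CUBIC); cv2.imwrite('pics/crop_top.png',c)
s=load('side0')['p']; cv2.imwrite('pics/crop_side.png',cv2.resize(s[160:320,210:360],None,fx=3.7,fy=3.7,interpolation=cv2.INTER_CUBIC))
hsv=cv2.cvtColor(p,cv2.COLOR_BGR2HSV)
v,u=np.mgrid[:384,:512]; W=world(z,u,v,z['d'])
def rep(n,m):
    P=W[m&(z['d']>0)]; 
    if len(P)==0: print(n,'none');return
    q=P[:,:2].astype(np.float32); r=cv2.minAreaRect(q); print(n,len(P),'mean',P.mean(0).round(1),'rect',np.round(r[0],1),np.round(r[1],1),round(r[2],1),'z',np.percentile(P[:,2],[5,50,95]).round(1))
box=lambda a,b,c_,d_:(u>=a)&(u<b)&(v>=c_)&(v<d_)
blue=(hsv[...,0]>95)&(hsv[...,0]<130)&(hsv[...,1]>120)
red=((hsv[...,0]<8)|(hsv[...,0]>172))&(hsv[...,1]>130)
B=box(295,356,132,214)
rep('canblue',blue&B); rep('cantop',blue&B&(abs(W[...,2]-200)<6)); rep('handle',blue&B&(W[...,2]>245)); rep('cap',red&B&(W[...,2]>235))
rep('redsurf',red&B)
rep('riser',B&(abs(W[...,2]-80)<6)&~blue)
rep('mat',box(178,244,136,226)&(hsv[...,2]<75))
rep('table',box(250,270,150,170))
```

```text
canblue 1718 mean [ 618.7 -205.4  199.8] rect [ 618.9 -213.3] [217.   95.2] 17.5 z [156.8 198.5 252.5]
cantop 1150 mean [ 625.1 -208.   198.9] rect [ 619.9 -213. ] [213.1  93.8] 17.5 z [195.1 198.8 202.8]
handle 173 mean [ 643.2 -207.2  252.4] rect [ 643.9 -207.8] [108.   17.3] 18.2 z [247.4 252.4 257.6]
cap 146 mean [ 542.5 -236.5  250.2] rect [ 542.1 -237.2] [44.6 44.1] 2.0 z [243.5 250.5 254.7]
redsurf 158 mean [ 541.6 -235.5  248.6] rect [ 542.1 -237. ] [44.6 44.4] 2.0 z [232.4 250.4 254.7]
riser 557 mean [ 609.9 -215.3   79.1] rect [ 632.3 -224.7] [251.  151.3] 13.6 z [74.9 79.  83.9]
mat 3906 mean [622.  203.4   2.7] rect [624.9 204.1] [299.3 198.9] 6.7 z [-3.   2.7  8.3]
table 398 mean [707.2  15.9  -1.1] rect [707.3  16.1] [79.1 73.9] 0.1 z [-7.  -0.9  4.3]
```

View pics/crop_top.png

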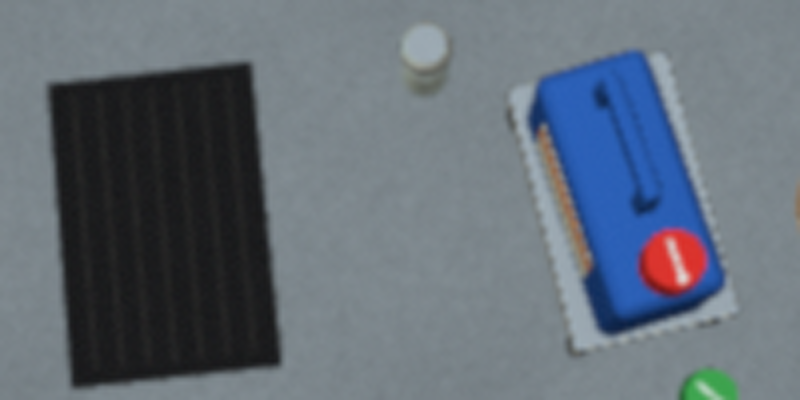

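View pics/crop_side.png

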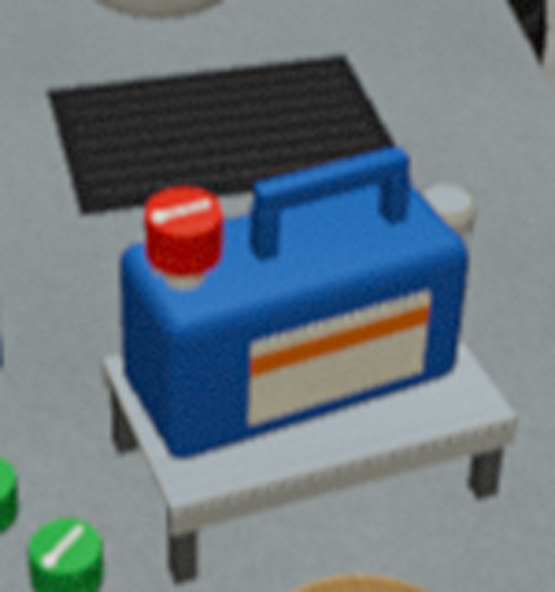

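Confirmed: the large blue canister with the red cap is on the riser. Measured: centre (619.5,-213), yaw 17.5°. The handle and cap positions and the heights agree with the given sizes. The mat centre is (625,204), yaw 6.7°. Moving above the handle.

Request:
jog_arm --motion '[[[0, 0, 30, 0, 0, 0, 87], [10, 10, 60, 0, 0, 0, 87], [35, 30, 85, 0, 0, 0, 87], [65, 58, 105, 0, 0, 0, 87], [100, 90, 108, 0, 0, 0.3, 87], [135, 122, 108, 0, 0, 0.6, 87], [170, 154, 108, 0, 0, 1, 87], [205, 186, 108, 0, 0, 1.2, 87], [240, 218, 108, 0, 0, 1.2, 87], [275, 250, 108, 0, 0, 1.2, 87], [310, 282, 108, 0, 0, 1.2, 87], [345, 314, 108, 0, 0, 1.2, 87], [380, 346, 108, 0, 0, 1.2, 87], [410, 373, 108, 0, 0, 1.2, 87], [435, 396, 108, 0, 0, 1.2, 87], [450, 409, 108, 0, 0, 1.2, 87], [458, 416, 108, 0, 0, 1.2, 87], [458.5, 417, 108, 0, 0, 1.2, 87], [458.5, 417, 108, 0, 0, 1.2, 87]]]'

```text
time_s: 2.52
tcp_pos: [639.3, -208.4, 330.8]
orientation: [0.0, 0.805, -0.593, 0.0]
ft_force: [-0.5, 0.3, -0.9]
grip_width: 87.0
```

Run:
```python
from h import *
s=arm.get_state(); print({k:np.round(s[k],3) for k in s})
snap('wrist','w1');snap('side','s1')
```

```text
{'time_s': np.float64(2.525), 'joint_pos': array([ 0.461,  0.373, -0.306,  1.205,  0.111,  1.579, -1.093]), 'qvel': array([ 0.004, -0.004,  0.001,  0.002,  0.001,  0.001, -0.002]), 'effort': array([-7.5400e-01, -6.8351e+01, -3.8160e+00, -4.1264e+01, -1.0900e-01,
       -6.8000e-02, -2.2000e-02]), 'tcp_pos': array([ 639.255, -208.394,  330.756]), 'orientation': array([ 0.   ,  0.805, -0.593,  0.   ]), 'ft_force': array([-0.484,  0.331, -0.859]), 'torque': array([0.016, 0.022, 0.049]), 'grip_width': np.float64(86.993)}
```

View pics/w1.png

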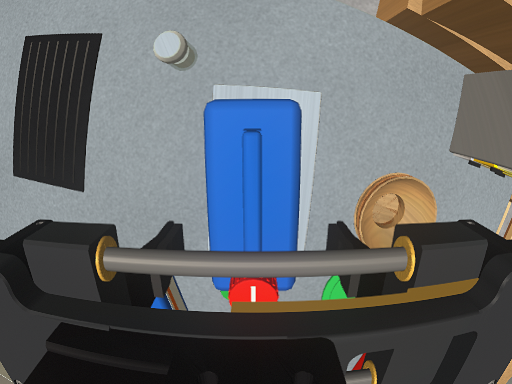

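View pics/s1.png

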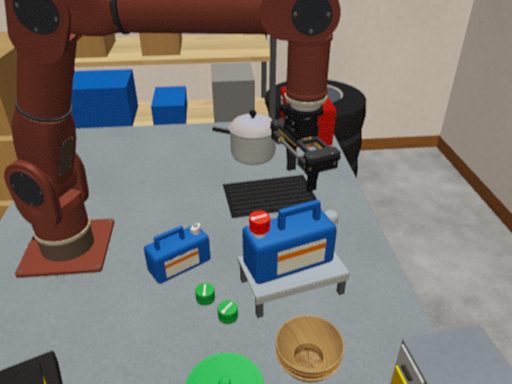

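Wrist view: the handle bar at column 252 (rows 130–250) is centred between the fingers (columns 168/343) and parallel to them. The cap is at (253,294). I'll measure it with the fisheye model.

```bash
cat >> h.py <<'E'
def fish(z):
    v,u=np.mgrid[:384,:512].astype(float)
    a=(u-z['cx'])/z['fx'];b=(v-z['cy'])/z['fy'];r=np.hypot(a,b)+1e-9
    t=np.tan(r)/r; d=z['d']
    P=np.stack([a*t*d,-b*t*d,-d,np.ones_like(d)],-1)
    return (P@z['T'].T)[...,:3]
def rect(n,P):
    q=P[:,:2].astype(np.float32); r=cv2.minAreaRect(q); print(n,len(P),'mean',P.mean(0).round(1),'rect',np.round(r[0],1),np.round(r[1],1),round(r[2],1),'z',np.percentile(P[:,2],[5,50,95]).round(1))
E
python3 - <<'E'
from h import *
z=load('w1');W=fish(z);v,u=np.mgrid[:384,:512]
hsv=cv2.cvtColor(z['p'],cv2.COLOR_BGR2HSV)
blue=(hsv[...,0]>95)&(hsv[...,0]<130)&(hsv[...,1]>120)
red=((hsv[...,0]<8)|(hsv[...,0]>172))&(hsv[...,1]>130)
B=(u>195)&(u<310)&(v<245)&(v>90)
rect('top',W[blue&B&(abs(W[...,2]-200)<6)]);rect('handle',W[blue&B&(W[...,2]>246)])
B=(u>195)&(u<310)&(v<320)&(v>275)
rect('cap',W[red&B&(W[...,2]>243)])
for vv in (150,180,210,240):
    m=blue&(v==vv)&(W[...,2]>246)&(u>195)&(u<310); print(W[m].mean(0))
E
```

```text
top 10907 mean [ 655.4 -201.5  200.1] rect [ 647.9 -203.3] [154.8  96.1] 17.5 z [197.2 200.4 201.7]
handle 2232 mean [ 651.9 -202.1  261.1] rect [ 654.  -201.2] [113.7  16.1] 17.5 z [251.2 254.3 255.9]
cap 1010 mean [ 554.1 -233.1  253.5] rect [ 622.3 -214.4] [181.9  47.7] 15.7 z [247.  252.6 253.8]
[ 681.71277537 -192.77803548  265.22047615]
[ 656.51925871 -200.42605106  253.84518085]
[ 631.72500903 -208.51408511  253.9379619 ]
[ 604.95429164 -216.29309981  254.06631136]
```

Request:
jog_arm --motion '[[[-0.3, 1.5, -10, 0, 0, 0, 87], [-0.6, 2.3, -25, 0, 0, 0, 87], [-0.6, 2.3, -45, 0, 0, 0, 87], [-0.6, 2.3, -65, 0, 0, 0, 87], [-0.6, 2.3, -83, 0, 0, 0, 87], [-0.6, 2.3, -96, 0, 0, 0, 87], [-0.6, 2.3, -103, 0, 0, 0, 87], [-0.6, 2.3, -105, 0, 0, 0, 87], [-0.6, 2.3, -105, 0, 0, 0, 50], [-0.6, 2.3, -105, 0, 0, 0, 25], [-0.6, 2.3, -105, 0, 0, 0, 5], [-0.6, 2.3, -105, 0, 0, 0, 5], [-0.6, 2.3, -105, 0, 0, 0, 5], [-0.6, 2.3, -105, 0, 0, 0, 5], [-0.6, 2.3, -105, 0, 0, 0, 5]]]' --grip_force 45

```text
time_s: 4.5
tcp_pos: [639.3, -204.9, 225.5]
orientation: [-0.0, 0.806, -0.592, -0.0]
ft_force: [0.0, -0.0, -0.1]
grip_width: 24.9
```

Request:
jog_arm --motion '[[[0, 0, 0, 0, 0, 0, 5], [0, 0, 0, 0, 0, 0, 5], [0, 0, 0, 0, 0, 0, 5], [0, 0, 0, 0, 0, 0, 5]]]' --grip_force 45

```text
time_s: 5.0
tcp_pos: [639.3, -205.2, 225.6]
orientation: [0.0, 0.806, -0.592, 0.0]
ft_force: [0.8, -2.4, -0.6]
grip_width: 15.3
```

Gripped (15.3 mm for a 16 mm bar). Lifting.

Request:
jog_arm --motion '[[[0, 0, 2, 0, 0, 0, 5], [0, 0, 6, 0, 0, 0, 5], [0, 0, 12, 0, 0, 0, 5], [0, 0, 20, 0, 0, 0, 5], [0, 0, 30, 0, 0, 0, 5], [0, 0, 40, 0, 0, 0, 5], [0, 0, 50, 0, 0, 0, 5], [0, 0, 58, 0, 0, 0, 5], [0, 0, 60, 0, 0, 0, 5], [0, 0, 60, 0, 0, 0, 5]]]'

```text
time_s: 6.25
tcp_pos: [639.2, -204.8, 285.4]
orientation: [0.0, 0.806, -0.592, -0.0]
ft_force: [-0.2, -0.5, -8.4]
grip_width: 16.1
```

Run:
```python
from h import *
s=arm.get_state(); print(s['ft_force'],s['torque'],s['grip_width'],s['joint_pos'].round(2))
snap('side','s2')
```

```text
[-0.20877463 -0.45613817 -8.37600878] [ 0.07281303 -0.05191865 -0.02783432] 16.051987764865267 [ 0.47  0.38 -0.31  1.29  0.11  1.49 -1.1 ]
```

View pics/s2.png

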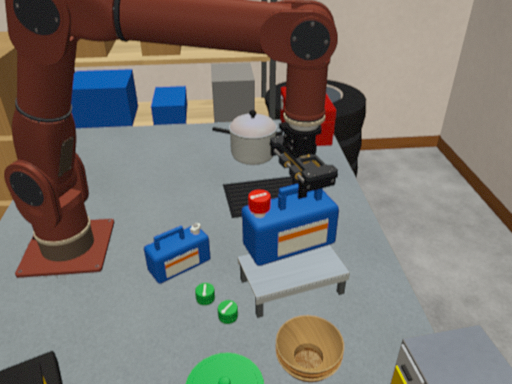

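Canister hangs level at about 0.86 kg. Carrying it to the mat.

Request:
jog_arm --motion '[[[0, 3, 0, 0, 0, 0, 5], [0, 10, 0, 0, 0, 0, 5], [0, 22, 0, 0, 0, 0, 5], [0, 40, 0, 0, 0, -0.5, 5], [0, 62, 0, 0, 0, -1, 5], [1, 87, 0, 0, 0, -1.8, 5], [1, 114, 0, 0, 0, -2.6, 5], [2, 142, 0, 0, 0, -3.5, 5], [2, 170, 0, 0, 0, -4.4, 5], [3, 198, 0, 0, 0, -5.3, 5], [3, 226, 0, 0, 0, -6.2, 5], [4, 254, 0, 0, 0, -7.1, 5], [4, 282, 0, 0, 0, -8, 5], [5, 309, 0, 0, 0, -8.8, 5], [5, 335, 0, 0, 0, -9.5, 5], [5, 359, 0, 0, 0, -10, 5], [5.5, 380, 0, 0, 0, -10.4, 5], [5.5, 396, 0, 0, 0, -10.7, 5], [5.5, 407, 0, 0, 0, -10.8, 5], [5.5, 411, 0, 0, 0, -10.8, 5]]]'

```text
time_s: 8.8
tcp_pos: [644.6, 206.9, 285.5]
orientation: [0.0, 0.747, -0.665, -0.0]
ft_force: [-0.3, -0.7, -8.7]
grip_width: 15.3
```

Request:
jog_arm --motion '[[[0, 0, 0, 0, 0, 0, 5], [0, 0, -4, 0, 0, 0, 5], [0, 0, -12, 0, 0, 0, 5], [0, 0, -24, 0, 0, 0, 5], [0, 0, -38, 0, 0, 0, 5], [0, 0, -52, 0, 0, 0, 5], [0, 0, -66, 0, 0, 0, 5], [0, 0, -80, 0, 0, 0, 5], [0, 0, -92, 0, 0, 0, 5], [0, 0, -102, 0, 0, 0, 5], [0, 0, -110, 0, 0, 0, 5], [0, 0, -115, 0, 0, 0, 5], [0, 0, -118, 0, 0, 0, 5], [0, 0, -118, 0, 0, 0, 5]]]'

```text
time_s: 10.55
tcp_pos: [644.8, 206.1, 167.6]
orientation: [-0.0, 0.747, -0.665, 0.0]
ft_force: [0.1, 0.9, -8.4]
grip_width: 15.3
```

Run:
```python
from h import *
s=arm.get_state(); print(s['time_s'],s['tcp_pos'],s['ft_force'],s['torque'],s['grip_width'],s['joint_pos'].round(2))
snap('side','s3');snap('wrist','w3');snap('top','t3')
im=np.hstack([cv2.imread(f'pics/{k}3.png') for k in 'st']); cv2.imwrite('pics/st3.png',cv2.resize(im,(800,300)))
```

```text
10.55 [644.78672371 206.11098261 167.57932432] [ 0.08173047  0.88169563 -8.36623557] [ 0.01139771 -0.01734186 -0.01144149] 15.311806932816017 [-0.05  0.46 -0.44  1.44  0.2   1.29 -1.97]
```

View pics/st3.png

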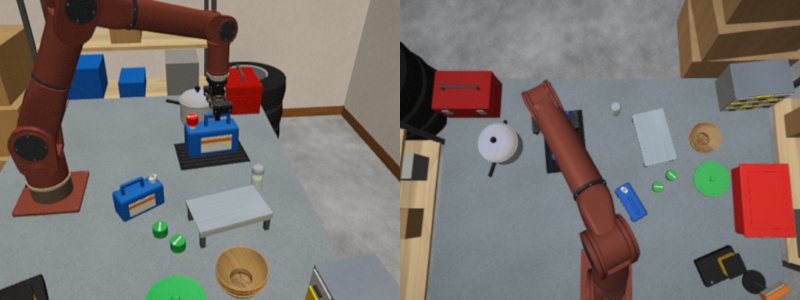

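View pics/w3.png

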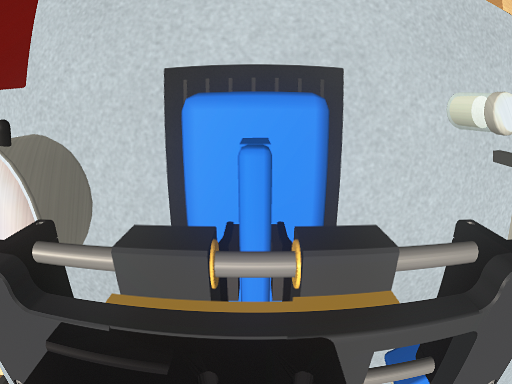

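The canister hangs centred over the mat: body columns 183–328, mat 165–343 in the wrist view. Lowering gently.

Request:
jog_arm --motion '[[[0, 0, -4, 0, 0, 0, 5], [0, 0, -8, 0, 0, 0, 5], [0, 0, -11, 0, 0, 0, 5], [0, 0, -14, 0, 0, 0, 5], [0, 0, -16, 0, 0, 0, 5], [0, 0, -17.3, 0, 0, 0, 5], [0, 0, -18.2, 0, 0, 0, 5], [0, 0, -18.5, 0, 0, 0, 5], [0, 0, -18.5, 0, 0, 0, 5]]]'

```text
time_s: 11.82
tcp_pos: [645.3, 206.1, 149.6]
orientation: [-0.001, 0.747, -0.665, 0.0]
ft_force: [1.8, -0.8, -4.5]
grip_width: 15.6
```

Request:
jog_arm --motion '[[[0, 0, -0.6, 0, 0, 0, 5], [0, 0, -0.6, 0, 0, 0, 5], [0, 0, -0.6, 0, 0, 0, 20], [0, 0, -0.6, 0, 0, 0, 35], [0, 0, -0.6, 0, 0, 0, 60], [0, 0, -0.6, 0, 0, 0, 60], [0, 0, -0.6, 0, 0, 0, 60], [0, 0, 4, 0, 0, 0, 60], [0, 0, 14, 0, 0, 0, 60], [0, 0, 30, 0, 0, 0, 60], [0, 0, 50, 0, 0, 0, 70], [0, 0, 70, 0, 0, 0, 80], [0, 0, 90, 0, 0, 0, 87], [0, 0, 108, 0, 0, 0, 87], [0, 0, 118, 0, 0, 0, 87], [0, 0, 121, 0, 0, 0, 87]]]'

```text
time_s: 13.82
tcp_pos: [644.9, 206.3, 270.6]
orientation: [-0.0, 0.747, -0.665, 0.0]
ft_force: [-0.7, -0.0, 0.1]
grip_width: 86.4
```

Request:
jog_arm --motion '[[[-5, 0, 0, 0, 0, 0, 87], [-20, -2, 0, 0, 0, 0, 87], [-45, -5, 0, 0, 0, 0, 87], [-75, -9, 0, 0, 0, 0, 87], [-105, -12, 0, 0, 0, 0, 87], [-130, -15, 0, 0, 0, 0, 87], [-148, -17, 0, 0, 0, 0, 87], [-150, -17, 0, 0, 0, 0, 87], [-150, -17, 0, 0, 0, 0, 87]]]'

```text
time_s: 14.95
tcp_pos: [494.9, 189.0, 269.8]
orientation: [0.0, 0.747, -0.665, 0.0]
ft_force: [0.0, 0.2, -0.2]
grip_width: 87.0
```

Run:
```python
from h import *
s=arm.get_state(); print(s['time_s'],s['tcp_pos'],s['ft_force'],s['torque'],s['grip_width'],s['joint_pos'].round(2))
snap('side','s4');snap('wrist','w4')
z=load('w4');W=fish(z);v,u=np.mgrid[:384,:512]
hsv=cv2.cvtColor(z['p'],cv2.COLOR_BGR2HSV)
blue=(hsv[...,0]>95)&(hsv[...,0]<130)&(hsv[...,1]>120)
red=((hsv[...,0]<8)|(hsv[...,0]>172))&(hsv[...,1]>130)
B=(v<245)&(v>20)
rect('top',W[blue&B&(abs(W[...,2]-124)<5)]);rect('handle',W[blue&B&(W[...,2]>172)&(W[...,2]<185)])
m=red&B&(abs(W[...,2]-176)<5);rect('cap',W[m])
rect('mat',W[(hsv[...,2]<90)&(v<190)&(abs(W[...,2]-4)<5)])
```

```text
14.95 [494.94467272 188.98856745 269.79520899] [ 0.03993345  0.22877868 -0.24043079] [ 0.0116172   0.00258377 -0.01500744] 86.96269946146077 [ 0.01  0.1  -0.49  1.66  0.05  1.39 -1.94]
top 9038 mean [600.2 200.5 124.1] rect [593.3 199.7] [153.5  95.6] 6.5 z [121.3 124.4 125.8]
handle 1178 mean [621.6 202.9 178. ] rect [622.4 202.9] [56.5 16. ] 8.2 z [175.6 178.2 179.6]
cap 2129 mean [545.3 193.9 176.6] rect [544.7 193.6] [48.2 49.2] 6.5 z [175.4 176.7 177.8]
mat 9027 mean [591.6 206.3   4.7] rect [609.4 262.7] [287.7 890.2] 0.9 z [3.3 4.7 6.1]
```

View pics/w4.png

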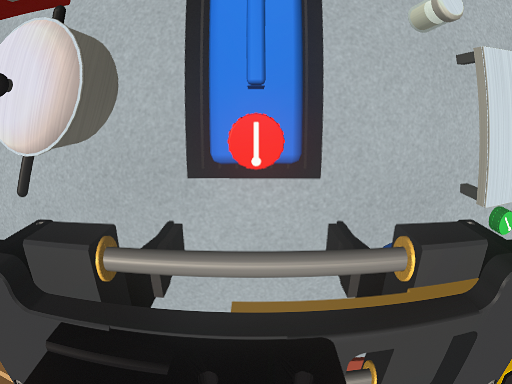

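View pics/s4.png

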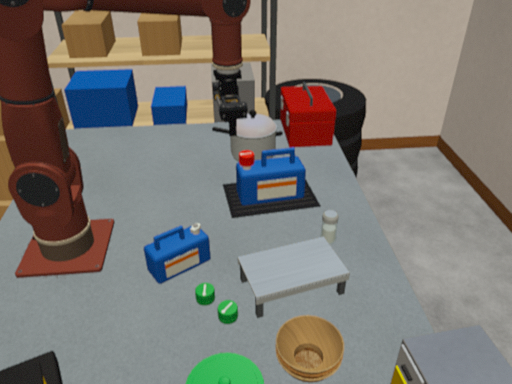

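The canister stands upright at the mat's centre: yaw 6.5°, top face at z=124. The cap's top is at (545.1,194.2,176.6), at wrist pixel (256,141). Next I go above the cap, pre-turned 22° clockwise, then down and grip.

Request:
jog_arm --motion '[[[5, 0.5, 0, 0, 0, -3, 87], [15, 1.5, 0, 0, 0, -7, 87], [28, 3, 0, 0, 0, -12, 87], [40, 4, 0, 0, 0, -17, 87], [48, 5, 0, 0, 0, -20, 87], [50.2, 5.2, 0, 0, 0, -22, 87], [50.2, 5.2, -10, 0, 0, -22, 87], [50.2, 5.2, -28, 0, 0, -22, 87], [50.2, 5.2, -48, 0, 0, -22, 87], [50.2, 5.2, -60, 0, 0, -22, 87], [50.2, 5.2, -64, 0, 0, -22, 87], [50.2, 5.2, -64, 0, 0, -22, 87]]]'

```text
time_s: 16.55
tcp_pos: [544.9, 194.4, 206.1]
orientation: [0.0, -0.606, 0.795, 0.0]
ft_force: [0.0, -0.2, 0.1]
grip_width: 87.0
```

Run:
```python
from h import *
s=arm.get_state(); print(s['time_s'],s['tcp_pos'],s['ft_force'],s['grip_width'],s['joint_pos'].round(2))
snap('side','s5');snap('wrist','w5')
p=load('s5')['p'];cv2.imwrite('pics/s5c.png',cv2.resize(p[60:220,190:350],None,fx=3.5,fy=3.5,interpolation=cv2.INTER_CUBIC))
```

```text
16.55 [544.93337455 194.38286409 206.07004362] [ 0.00410168 -0.16425102  0.12263608] 86.96448229719829 [-0.03  0.23 -0.46  1.65  0.11  1.29 -2.34]
```

View pics/w5.png

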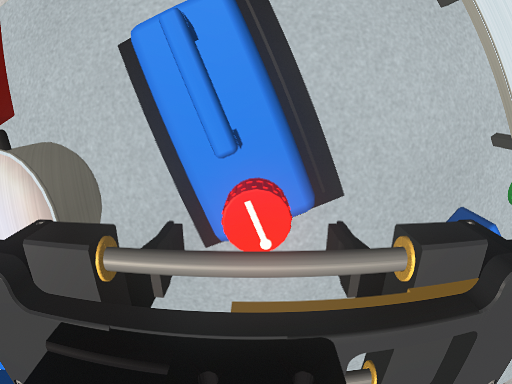

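View pics/s5c.png

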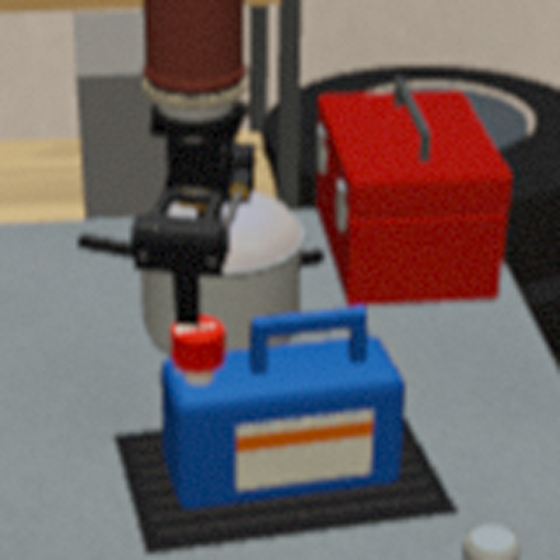

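Wrist view: the cap at (257,215) is centred between the fingers (~255). Side view: the gripper is right over it. Going down and gripping.

Request:
jog_arm --motion '[[[0, 0, -5, 0, 0, 0, 87], [0, 0, -15, 0, 0, 0, 87], [0, 0, -28, 0, 0, 0, 87], [0, 0, -42, 0, 0, 0, 87], [0, 0, -55, 0, 0, 0, 87], [0, 0, -63, 0, 0, 0, 87], [0, 0, -66, 0, 0, 0, 87], [0, 0, -66, 0, 0, 0, 60], [0, 0, -66, 0, 0, 0, 50], [0, 0, -66, 0, 0, 0, 35], [0, 0, -66, 0, 0, 0, 35], [0, 0, -66, 0, 0, 0, 35], [0, 0, -66, 0, 0, 0, 35], [0, 0, -66, 0, 0, 0, 35]]]' --grip_force 55

```text
time_s: 18.4
tcp_pos: [544.9, 193.7, 140.1]
orientation: [-0.0, -0.606, 0.796, -0.0]
ft_force: [-1.8, -4.2, 3.3]
grip_width: 49.1
```

Run:
```python
from h import *
s=arm.get_state(); print(s['time_s'],s['tcp_pos'],s['ft_force'],s['torque'],s['grip_width'],s['joint_pos'].round(2))
snap('side','s6');snap('wrist','w6')
p=load('s6')['p'];p=cv2.resize(p[60:220,190:350],(384,384),interpolation=cv2.INTER_CUBIC);cv2.imwrite('pics/s6c.png',cv2.resize(np.hstack([p,load('w6')['p']]),(800,343)))
```

```text
18.4 [544.92427107 193.7103013  140.09991889] [-1.75581574 -4.21433962  3.26071299] [-0.9029122   0.55784576 -0.03259983] 49.118133335227924 [-0.03  0.28 -0.45  1.73  0.13  1.16 -2.36]
```

View pics/s6c.png

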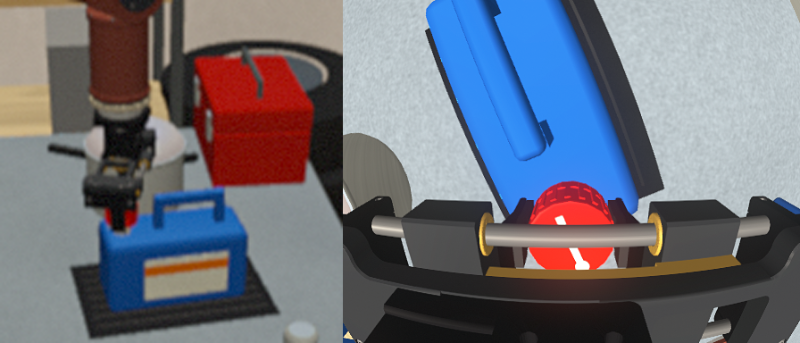

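Cap gripped between both fingers (49.1 mm), with only a small side force. Pushing down step by step.

Request:
jog_arm --motion '[[[0, 0, -1, 0, 0, 0, 35], [0, 0, -2, 0, 0, 0, 35], [0, 0, -3, 0, 0, 0, 35], [0, 0, -4, 0, 0, 0, 35], [0, 0, -5, 0, 0, 0, 35], [0, 0, -5, 0, 0, 0, 35]]]'

```text
time_s: 19.25
tcp_pos: [545.2, 194.0, 136.0]
orientation: [0.0, -0.606, 0.796, -0.0]
ft_force: [-4.6, -5.4, 10.5]
grip_width: 48.5
```

Request:
jog_arm --motion '[[[0, 0, -1, 0, 0, 0, 35], [0, 0, -2, 0, 0, 0, 35], [0, 0, -3, 0, 0, 0, 35], [0, 0, -3.5, 0, 0, 0, 35], [0, 0, -3.5, 0, 0, 0, 35]]]'

```text
time_s: 19.88
tcp_pos: [545.2, 194.0, 133.9]
orientation: [0.0, -0.606, 0.796, -0.001]
ft_force: [-9.1, -8.0, 23.3]
grip_width: 48.9
```

Bottomed (6.2 mm, 23 N). Twisting CCW by 60° while keeping it pushed.

Request:
jog_arm --motion '[[[0, 0, 0, 0, 0, 2, 35], [0, 0, 0, 0, 0, 6, 35], [0, 0, 0, 0, 0, 10, 35], [0, 0, 0, 0, 0, 14, 35], [0, 0, 0, 0, 0, 18, 35], [0, 0, 0, 0, 0, 22, 35], [0, 0, 0, 0, 0, 26, 35], [0, 0, 0, 0, 0, 30, 35], [0, 0, 0, 0, 0, 34, 35], [0, 0, 0, 0, 0, 38, 35], [0, 0, 0, 0, 0, 42, 35], [0, 0, 0, 0, 0, 46, 35], [0, 0, 0, 0, 0, 50, 35], [0, 0, 0, 0, 0, 54, 35], [0, 0, 0, 0, 0, 57, 35], [0, 0, 0, 0, 0, 60, 35], [0, 0, 0, 0, 0, 60, 35], [0, 0, 0, 0, 0, 60, 35]]]'

```text
time_s: 22.12
tcp_pos: [545.3, 196.3, 134.0]
orientation: [-0.001, 0.923, -0.385, 0.001]
ft_force: [-6.7, -0.8, 19.7]
grip_width: 48.9
```

Run:
```python
from h import *
s=arm.get_state(); print(s['time_s'],s['tcp_pos'],s['ft_force'],s['torque'],s['grip_width'],s['joint_pos'].round(2))
snap('side','s7');snap('wrist','w7')
p=load('s7')['p'];p=cv2.resize(p[60:220,190:350],(384,384),interpolation=cv2.INTER_CUBIC);cv2.imwrite('pics/s7c.png',cv2.resize(np.hstack([p,load('w7')['p']]),(800,343)))
```

```text
22.125 [545.34101656 196.28933004 133.95240431] [-6.67847961 -0.75785292 19.71913914] [-0.4376436   1.59608328 -0.01840461] 48.945642917948156 [ 0.09  0.31 -0.61  1.73  0.19  1.16 -1.36]
```

View pics/s7c.png

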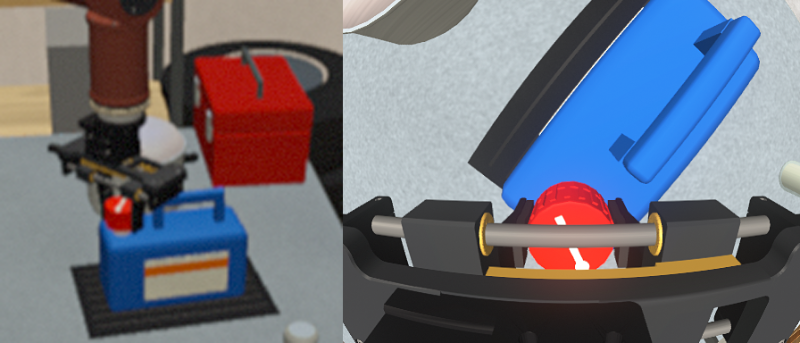

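The cap turned with the gripper (its mark is unchanged in the wrist view) while the canister stayed put. Lifting gently first.

Request:
jog_arm --motion '[[[0, 0, 1.5, 0, 0, 0, 35], [0, 0, 3.5, 0, 0, 0, 35], [0, 0, 6, 0, 0, 0, 35], [0, 0, 9, 0, 0, 0, 35], [0, 0, 12, 0, 0, 0, 35], [0, 0, 15, 0, 0, 0, 35], [0, 0, 15, 0, 0, 0, 35]]]'

```text
time_s: 23.1
tcp_pos: [545.0, 194.2, 146.5]
orientation: [-0.0, 0.922, -0.386, -0.0]
ft_force: [0.0, -0.5, 0.3]
grip_width: 48.7
```

Request:
jog_arm --motion '[[[0, 0, 3, 0, 0, 0, 35], [0, 0, 8, 0, 0, 0, 35], [0, 0, 15, 0, 0, 0, 35], [0, 0, 24, 0, 0, 0, 35], [0, 0, 34, 0, 0, 0, 35], [0, 0, 45, 0, 0, 0, 35], [0, 0, 56, 0, 0, 0, 35], [0, 0, 66, 0, 0, 0, 35], [0, 0, 75, 0, 0, 0, 35], [0, 0, 82, 0, 0, 0, 35], [0, 0, 86, 0, 0, 0, 35], [0, 0, 87, 0, 0, 0, 35], [0, 0, 87, 0, 0, 0, 35], [0, 0, 87, 0, 0, 0, 35]]]'

```text
time_s: 24.85
tcp_pos: [544.8, 194.3, 233.2]
orientation: [0.0, 0.923, -0.386, -0.0]
ft_force: [1.0, 0.4, -0.2]
grip_width: 48.6
```

Run:
```python
from h import *
s=arm.get_state(); print(s['time_s'],s['tcp_pos'],s['ft_force'],s['torque'],s['grip_width'],abs(s['qvel']).max())
snap('side','s8');snap('wrist','w8')
p=load('s8')['p'];p=cv2.resize(p[60:220,190:350],(384,384),interpolation=cv2.INTER_CUBIC);cv2.imwrite('pics/s8c.png',cv2.resize(np.hstack([p,load('w8')['p']]),(800,343)))
z=load('w8');W=fish(z);v,u=np.mgrid[:384,:512]
hsv=cv2.cvtColor(z['p'],cv2.COLOR_BGR2HSV)
blue=(hsv[...,0]>95)&(hsv[...,0]<130)&(hsv[...,1]>120)
rect('top',W[blue&(v<245)&(abs(W[...,2]-124)<5)])
```

```text
24.85 [544.81790114 194.28024918 233.23607338] [ 1.00841719  0.4203733  -0.1814675 ] [-0.03133086 -0.04996991  0.01755754] 48.621637044812154 0.001625325532300148
top 15721 mean [624.3 209.2 124.1] rect [623.6 203.1] [214.2  96.1] 7.0 z [121.5 124.4 125.7]
```

View pics/s8c.png

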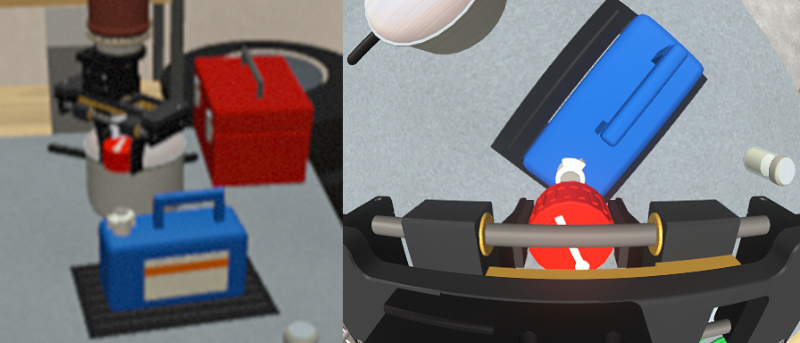

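View pics/s8.png

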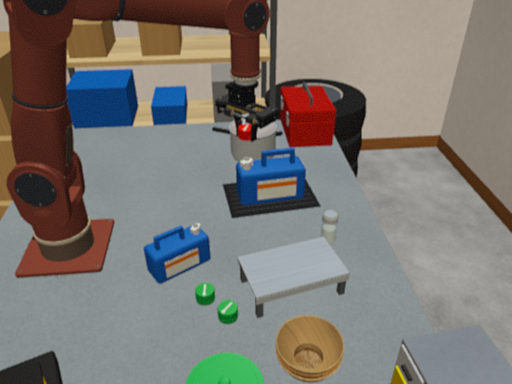

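The neck is open (white, side view (246,165)). The cap is held at (244,131), directly above it. The canister stands at (623.6,203.1), yaw 7°, on the mat, with its top face level at z=124. The other things haven't moved. Handing in.

```bash
python3 -c "
from rig import arm
print(arm.finish_job())"
```

```text
the job is handed in; nothing more can be done
None
```

The job is done and handed in at about 25 s of the 64 s allowed. No verdict came back.

- **Canister:** I lifted it by its handle and stood it on the mat. My last look put it at (624, 203) against a mat centre of (625, 204), with the yaw matching to within about 0.5° and the top face level at 124 mm.
- **Cap:** I gripped it, pushed it down to its stop (6.2 mm, 23 N) and twisted it 60° counter-clockwise (1.05 rad). That is within the 0.75–2.2 rad release range but nearer a sixth of a turn than a fifth. It then came free with almost no force on the wrist.
- **Final pose:** The gripper still holds the cap (48.6 mm opening), with its lower edge about 85 mm above the open neck by calculation. The last pictures show the neck open and the bystanders in view where they were.

**Small disagreements:**
- During the twist the tool drifted about 2 mm sideways. It returned once the cap was free, and the canister had not visibly moved.
- The top and wrist cameras differed by about 2 mm on the handle's position. I used the wrist camera's value.

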